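# Swap the latched battery pack from charger to microscope lamp

### The arm

A 6-joint arm with a two-finger parallel gripper is mounted at the origin on the work surface. World frame = base frame: x ahead of the robot, y to its left, z up, the work surface at z = 0. Lengths are in mm, angles in rad, forces in N, time in s.
With the tool pointing down it reaches from about 350 to 975 mm from the base axis. Payload 7.1 kg.
Tool frame: the origin (TCP) lies on the front face of the gripper's body, between the roots of the fingers; the fingertips stand 80 mm ahead of it and the grasp point (between the pads) lies 61 mm ahead of it; z points along the fingers, y is the line along which they close (so a half turn about z gives the same grasp; the last joint's range is limited). The gripper opens to 88 mm and grips with 3 to 60 N. Pads are 20 mm wide; open, the fingers measure 115 mm over their backs; the gripper's body (75 mm by 178 mm) begins 61 mm behind the grasp point.
Start: joints at [1.25, 0.423, 1.63, -0, 1.089, -0.019], TCP at [185.743, 596.745, 302.675] pointing down, gripper open.
Joint ranges: [-3, 3], [-0.9, 2.11], [0.09, 2.58], [-1.31, 4.45], [0.11, 2.69], [-2.54, 2.54]. Speed limits (rad/s): [2.39, 2.39, 3.01, 3.14, 3.14, 3.14].

### API

Orientations are given as a rotation vector (axis times angle).
In Python, from workcell import readout, vision, close_job gives the robot as it stands.
- The arm moves only by the tool servo_tool, never from a script. Its argument "plan" is a list that holds one entry, the list of rows, each a list of 7 numbers: the gripper command: -1 is fully open, 1 is shut, values between are in proportion, then the shift along the world's x, y, z in units of 40 mm (1.0 is 40 mm), then the turn, a rotation vector about the world's x, y, z in units of 5 degrees (1.0 is 5 degrees). A call has 1 to 5 rows; each row shifts and turns the commanded pose from where the row before left it; what a row does not reach is not made up. A row lasts 1/12 s, in which the tool goes at most 41.7 mm and 7.16 degrees, less where a joint would pass 70% of its speed; a pose out of reach is approached as far as the arm can. A call is refused whole if a number of a shift passes 1 or a number of a turn 1, either way. A call with a gripper value outside its range is refused whole. The fingers move at their own pace and stop on an object; the grip force is fixed at half the most. Time passes only in rows, so rows that do not move let the fingers close. It gives the time, the measured TCP pose, the force, the opening and the grip force at its end, in the units of the state.
- readout.get_obs(): the state, without advancing time (a new reading comes with each control period).
- vision.get_image(name): name is "scene" or "side" or "wrist"; returns the picture (420x560x3 uint8, red, green, blue); there is no depth.
- vision.camera_params(name): a dict with "fx", "fy", "cx", "cy" (pixels), "rvec" (rotation vector, rad) and "tvec" (3), from world to camera coordinates, as OpenCV has them; the wrist camera has in their place "hand_eye" (4x4, takes a point from camera to tool coordinates, whose origin is the TCP and whose axes are the flange's). Camera axes: x right, y down, z forward; pixel columns grow to the right and rows downward; lengths in mm; the calibration is good to about 2 mm. A picture is of the moment at which its call begins: read the wrist's pose just before it. camera_params takes no time and is no camera call.
- close_job(): hands the job in; it is judged then, once.
The state is a dict: "t": time; "qpos": joint angles; "qvel": joint speeds; "joint_torque": joint torques, N m; "ee_pos": TCP position; "orientation": TCP orientation; "ft_force": force on the tool from outside, world axes, zero at the start; "moment": the same for the moment, N m; "width": finger opening in mm; "grasp_force": force on a finger pad.
Only numpy, scipy, OpenCV 4.12 (cv2) and the standard library are available. Lean on these libraries where they do the work, as an engineer would, in place of code of your own. Each camera call takes 0.05 s, during which the arm holds its last target. There are 200 camera calls.

### The job

The battery pack on the charger is ready: press its sprung snap tab inward and lift the pack out while the tab is held in, then set it upright in the empty well of the microscope lamp, tab on the same side as before, and press it down gently until its hook snaps under the catch. Do not tear or ram it (a push of about 10 N is enough to snap it in), leave the stain bottle, beaker and slide box where they are, and let go at the end.

Things in the scene. Friction and masses are not known exactly. Their poses are not given: they have to be found in the camera images.
- pack_mid (a point): centre, half-way up, of the battery pack: dark upright block 36 (x) by 50 (y) by 95 mm (z), 0.24 to 0.38 kg, flat top 47.5 mm above this point; z up. Its sprung snap tab is on the -x side (see tab_pad). At the start it stands latched in the charger
- tab_pad (a point): centre of the outer face of the tab's grey ribbed finger pad, 26 wide (y) by 34 mm high; it is 10 mm proud of the pack's -x face, centred 23.5 mm above the pack's middle. Pad to opposite (+x) pack face: 46 mm at rest, 38.5 mm with the tab fully in. The tab slides along the pack's x only and carries the hook below
- hook (a point): tip of the hook on the tab's lower end: 6 mm out of the pack's -x face, flat on top, sloped beneath, its top 30 mm below the pack's middle. It moves with the tab and catches under the lip in a housing's -x wall
- tab (a joint): travel of the pack's snap tab, m: 0 = sprung out, 0.0075 = fully pressed in (towards the pack's +x). It takes 3 N to start it and about 10.5 N to bottom it; the hook is surely clear of the catch from 0.0068
- pack: the battery pack itself; its origin is the centre of its underside, axes as pack_mid
- dock_mouth (a point): centre of the mouth of the charger's well, 50 mm above the counter, z up, catch lip in the -x wall. Well 39 (x) by 53 (y) mm, 1.5 mm wider than the pack all round; lead-in slopes rise 8 mm above this point. With the pack latched the pack's middle is about 9.5 to 10 mm above this point
- dock: charger: fixed white block with a wide low foot (108 by 104 mm, reaching 48 mm to -x and 60 mm to +x), no barrel. Origin on the counter under the well's centre, axes as dock_mouth. A sprung plate (34 by 40 mm) in the well's floor pushes the pack up with 4 to 9 N, against the lip
- lamp_mouth (a point): centre of the mouth of the lamp's well, 50 mm above the counter, z up; same well, slopes, sprung plate and lip (-x wall) as the charger, but plate and lip sit together on a stiff cradle set 0 to 10 mm higher, a setting that is not given. Latched, the pack's middle is 9.5 to 20 mm above this point: press until the hook is felt or seen to spring out
- lamp: microscope lamp: fixed grey block with a 48 mm barrel to its +x; foot 88 mm wide (y), reaching 40 mm to -x, 88 mm to +x. Origin on the counter under the well, axes as lamp_mouth. Let in with the tab out, the pack stops 2 to 5 mm above its latched height, hook on the lip's face; about 10 N downward makes it snap. The plate bottoms, hard, 1.5 mm below the latched height
- stain: brown stain bottle, 44 mm diameter, 85 mm tall, loose, origin at its underside's centre; leave alone
- beaker: small glass beaker, 64 mm diameter, 75 mm tall, loose, origin at its underside's centre; leave alone
- slidebox: flat white box of slides, 87 by 37 by 36 mm, loose, origin at its underside's centre; leave alone
There are look-alikes about, which are no part of the job. Leave any purple or yellow look-alike of the dock alone.

How it is judged:
By the outcome, as a careful person would: the job done as asked, in the order asked, and still so for the second after the job is handed in, with the robot touching nothing.
It also fails if it takes over 48 s, if anything falls off the work surface, if the arm or the gripper's body presses on something with over 40 N, if the wrist force passes 120 N, or if a joint passes its speed limit or range.

## Working session

There is one attempt and no reset: what is moved stays moved. The work goes in short steps, Python scripts to look and compute and a tool call to move; the robot and the scene stay as the last step left them, time stands still between calls to the robot, and variables do not carry over. Pictures are saved under pics/ and viewed, at most 10 in all, crops included, and the job is handed in when it is done.

Besides the shell and the picture viewer there is one more tool, called after ">>>" as name(argument=value, ...), one argument or row to a line, values as JSON. servo_tool: Moves the arm, as the interface text tells. Its arguments: {"type":"object","properties":{"plan":{"type":"array"}},"required":["plan"]}

```bash
ls; mkdir -p pics; cat > h.py <<'E'
import numpy as np, cv2
from scipy.spatial.transform import Rotation as R
from workcell import readout, vision, close_job
def cam(n):
    p=vision.camera_params(n);K=np.array([[p['fx'],0,p['cx']],[0,p['fy'],p['cy']],[0,0,1]])
    if 'hand_eye' in p:
        o=readout.get_obs();T=np.eye(4);T[:3,:3]=R.from_rotvec(o['orientation']).as_matrix();T[:3,3]=o['ee_pos']
        W=T@np.array(p['hand_eye']);Rc=W[:3,:3].T;return K,Rc,-Rc@W[:3,3]
    return K,R.from_rotvec(np.ravel(p['rvec'])).as_matrix(),np.ravel(p['tvec'])
def ray(c,u,v):
    K,Rm,t=c;d=Rm.T@np.linalg.inv(K)@[u,v,1];return -Rm.T@t,d/np.linalg.norm(d)
def onz(c,u,v,z):
    o,d=ray(c,u,v);return o+d*(z-o[2])/d[2]
def proj(c,P):
    K,Rm,t=c;q=K@(Rm@np.asarray(P,float)+t);return q[:2]/q[2]
def tri(c1,p1,c2,p2):
    o1,d1=ray(c1,*p1);o2,d2=ray(c2,*p2)
    s=np.linalg.lstsq(np.c_[d1,-d2],o2-o1,rcond=None)[0];a=o1+s[0]*d1;b=o2+s[1]*d2;return (a+b)/2,np.linalg.norm(a-b)
def shot(n,f):
    c=cam(n);im=vision.get_image(n);cv2.imwrite('pics/'+f,im[:,:,::-1]);return c,im
E
python3 - <<'E'
from h import *
for n in ('scene','side','wrist'):
    c,im=shot(n,n+'0.png');print(n,-c[1].T@c[2],c[1][2])
print(readout.get_obs())
a=cv2.imread('pics/scene0.png');b=cv2.imread('pics/side0.png')
E
```

```text
pics
scene [1528.56993176  643.73822871 1028.3380032 ] [-0.63573962 -0.43436506 -0.63809257]
side [  134.57944361 -1113.56705433   837.8371997 ] [ 0.29636002  0.79709191 -0.52613232]
wrist [116.18014203 618.81235699 384.1812685 ] [ 0.25574667 -0.08139307 -0.96331138]
{'t': 0.15, 'qpos': array([ 1.24997030e+00,  4.23654654e-01,  1.63050041e+00, -1.54746278e-05,
        1.08859809e+00, -1.89812671e-02]), 'qvel': array([ 0.00205916, -0.0030256 , -0.00134789, -0.00116122, -0.00171363,
        0.00026083]), 'joint_torque': array([-1.33023314e-04, -5.44983888e+01, -2.73922241e+01,  6.42838329e-02,
        2.04785453e-02, -7.51426501e-05]), 'ee_pos': array([185.66290437, 596.43579958, 302.09237899]), 'orientation': array([-4.72300031e-01, -3.10570215e+00,  1.80020630e-03]), 'ft_force': array([ 0.52241316,  0.23005404, -0.96559681]), 'moment': array([-0.04873357,  0.01924379, -0.01299432]), 'grasp_force': 0.0, 'width': 88.03850482062309}
```

View pics/scene0.png

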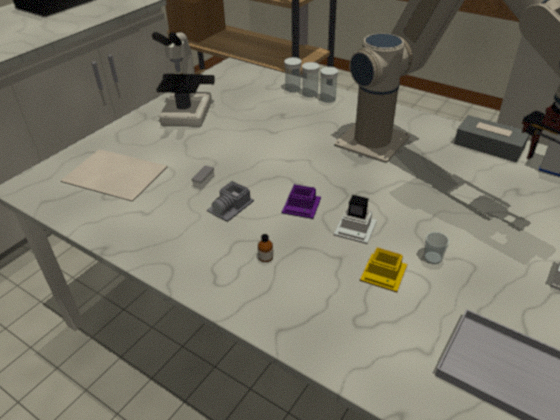

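View pics/side0.png

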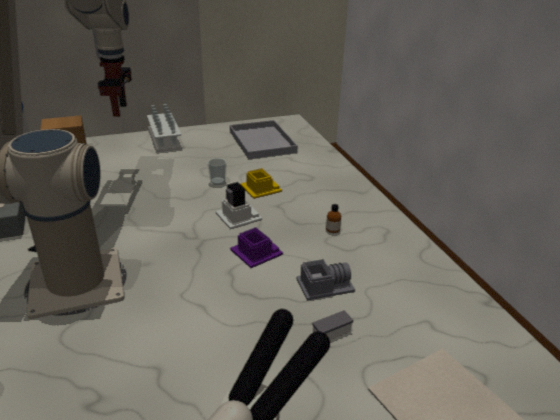

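The charger, white with the dark pack, is at scene (357,215) and side (237,205). The lamp, grey with a barrel, is at scene (232,198) and side (325,277). The look-alikes are purple at scene (302,200) and yellow at scene (385,268), and neither holds a pack. The other dark or white things are the stain bottle (265,248), beaker (435,247) and slide box (203,177). I choose the white charger and check it in one close crop.

```bash
python3 - <<'E'
import cv2,numpy as np
a=cv2.imread('pics/scene0.png');b=cv2.imread('pics/side0.png')
def cr(i,x,y,w=66,h=50,s=6): return cv2.resize(i[y:y+h,x:x+w],(w*s,h*s),interpolation=cv2.INTER_CUBIC)
m=np.vstack([np.hstack([cr(a,325,192),cr(a,200,175)]),np.hstack([cr(b,208,178),cr(b,293,252)])])
cv2.imwrite('pics/crop0.png',m);print(m.shape)
E
```

```text
(600, 792, 3)
```

View pics/crop0.png

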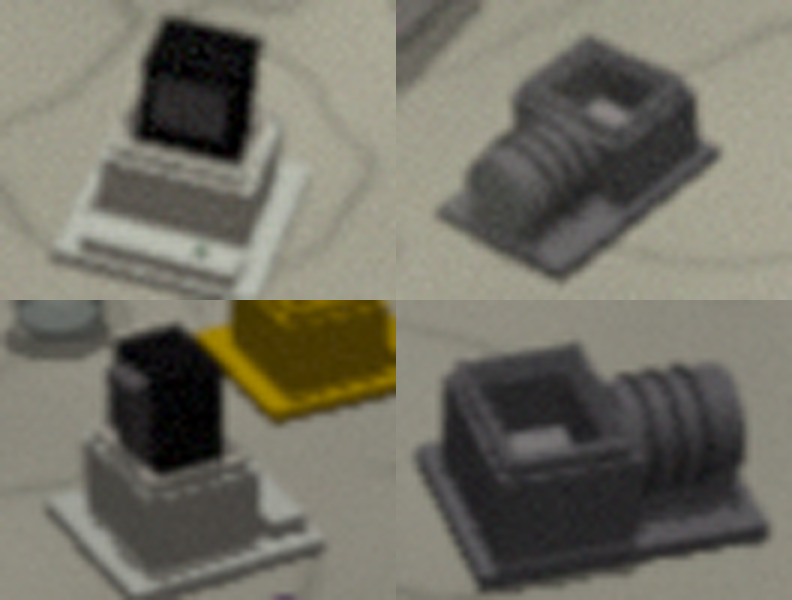

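The close crop confirms the choice: the dark pack stands in the white charger, with its grey ribbed pad on the left face in the side view (crop (130,395)). The lamp's well is empty, with its barrel to +x. Next I cast rays at the known heights for a coarse measurement.

```bash
python3 - <<'E'
from h import *
S=cam('scene');D=cam('side')
def px(off,p): return [off[0]+(p[0]+.5)/6-.5, off[1]+(p[1]+.5)/6-.5]
def rep(nm,c,off,pts,z):
    P=np.array([onz(c,*px(off,p),z) for p in pts]);print(nm,np.round(P[:,:2],1).tolist(),'mean',P.mean(0).round(1))
    e=np.roll(P,-1,0)-P;print('  len',np.linalg.norm(e,axis=1).round(1),'ang',np.degrees(np.arctan2(e[:,1],e[:,0])).round(1))
rep('packtop scene',S,(325,192),[(165,18),(262,38),(247,92),(145,72)],107.2)
rep('packtop side',D,(208,178),[(115,342-300),(182,325-300),(222,350-300),(158,371-300)],107.2)
rep('lamp rim side',D,(293,252),[(447,375-300),(580,345-300),(640,455-300),(485,475-300)] and [(447-396,75),(580-396,45),(642-396,155),(487-396,170)],58)
rep('lamp rim scene',S,(200,175),[(590-396,38),(693-396,85),(632-396,148),(520-396,92)],58)
rep('lamp foot side',D,(293,252),[(418-396,150),(485-396,590-300),(768-396,535-300)],0)
rep('lamp foot scene',S,(200,175),[(718-396,152),(560-396,280),(440-396,212)],0)
rep('dock foot scene',S,(325,192),[(308,172),(240,300),(55,258)],0)
rep('dock foot side',D,(208,178),[(47,210),(140,300),(322,250)],0)
# coarse others
print('stain',onz(S,265,259,0),onz(D,334,233,0));print('slide',onz(S,203,184,0),onz(D,333,335,0))
print('purple',onz(S,301,212,0),onz(D,257,255,0),'yellow',onz(S,384,282,0),'beaker',onz(S,434,260,0))
E
```

```text
packtop scene [[461.0, 151.1], [449.4, 198.0], [490.2, 210.4], [503.2, 162.6]] mean [476.  180.5 107.2]
  len [48.3 42.7 49.5 43.8] ang [ 103.8   17.   -74.8 -164.7]
packtop side [[446.7, 199.7], [483.5, 207.0], [495.4, 175.6], [459.3, 164.4]] mean [471.2 186.7 107.2]
  len [37.5 33.6 37.8 37.6] ang [  11.3  -69.2 -162.6  109.7]
lamp rim side [[540.9, -175.2], [602.8, -173.3], [596.8, -249.4], [533.2, -238.6]] mean [ 568.4 -209.1   58. ]
  len [61.9 76.4 64.5 63.9] ang [  1.7 -94.5 170.3  83. ]
lamp rim scene [[550.0, -233.6], [553.1, -162.1], [612.4, -156.6], [607.2, -235.1]] mean [ 580.7 -196.9   58. ]
  len [71.6 59.6 78.6 57.2] ang [ 87.5   5.3 -93.8 178.5]
lamp foot side [[539.3, -151.4], [532.6, -245.1], [659.5, -250.6]] mean [ 577.2 -215.7   -0. ]
  len [ 94.  127.  155.9] ang [-94.1  -2.5 140.4]
lamp foot scene [[535.1, -163.0], [663.9, -169.0], [655.9, -257.0]] mean [ 618.3 -196.4    0. ]
  len [129.   88.4 153. ] ang [ -2.6 -95.3 142.1]
dock foot scene [[410.2, 215.4], [514.5, 229.3], [537.4, 138.4]] mean [487.4 194.4   0. ]
  len [105.2  93.8 148.7] ang [  7.6 -75.9 148.8]
dock foot side [[412.7, 224.7], [436.8, 127.0], [537.6, 143.6]] mean [462.4 165.1   0. ]
  len [100.7 102.1 148.9] ang [-76.1   9.4 147. ]
stain [732.15920383  24.69938753   0.        ] [720.0550667    5.01054014   0.        ]
slide [ 558.40983808 -357.9855283     0.        ] [ 542.96441248 -373.66971365    0.        ]
purple [5.02255089e+02 1.04495521e-01 0.00000000e+00] [469.95272676 -28.90681055   0.        ] yellow [627.50658242 344.80346192   0.        ] beaker [475.72710926 427.32707334   0.        ]
```

Pack is at about (473,184) with dock yaw of roughly 11°. The lamp is at about (575,-204) with yaw of roughly -3.5°. I move over the charger with the fingers turned to close along the pack's x.

>>> servo_tool(
  plan=[
    [[-1,0.55,-0.79,0,0,0,-0.95],[-1,0.55,-0.79,0,0,0,-0.95],[-1,0.55,-0.79,0,0,0,-0.95],[-1,0.55,-0.79,0,0,0,-0.95],[-1,0.55,-0.79,0,0,0,-0.95]],
  ],
)

```text
t: 0.57
ee_pos: [296.2, 437.1, 302.4]
orientation: [-1.106, -2.94, 0.001]
ft_force: [1.4, -0.2, -0.4]
width: 87.8
grasp_force: 0.0
```

>>> servo_tool(
  plan=[
    [[-1,0.55,-0.79,0,0,0,-0.95],[-1,0.55,-0.79,0,0,0,-0.95],[-1,0.55,-0.79,0,0,0,-0.95],[-1,0.55,-0.79,0,0,0,-0.95],[-1,0.55,-0.79,0,0,0,-0.95]],
  ],
)

```text
t: 0.98
ee_pos: [406.4, 279.0, 302.7]
orientation: [1.688, 2.649, 0.0]
ft_force: [0.9, 0.7, 0.6]
width: 87.8
grasp_force: 0.0
```

>>> servo_tool(
  plan=[
    [[-1,0.55,-0.79,0,0,0,-0.95],[-1,0.55,-0.79,0,0,0,-0.95],[-1,0.55,-0.79,0,0,0,-0.95],[-1,0,0,0,0,0,0],[-1,0,0,0,0,0,0]],
  ],
)

```text
t: 1.4
ee_pos: [472.5, 184.3, 302.5]
orientation: [-2.003, -2.42, 0.0]
ft_force: [-0.3, 1.2, 0.0]
width: 87.8
grasp_force: 0.0
```

```bash
python3 - <<'E'
from h import *
c,im=shot('wrist','w1.png');np.savez('w1.npz',K=c[0],R=c[1],t=c[2])
o=readout.get_obs();print(o['t'],o['ee_pos'],R.from_rotvec(o['orientation']).as_matrix().round(4),o['ft_force'])
E
```

```text
1.45 [471.74306835 185.39306171 302.4320336 ] [[-1.888e-01  9.820e-01 -7.000e-04]
 [ 9.820e-01  1.888e-01  1.000e-04]
 [ 2.000e-04 -7.000e-04 -1.000e+00]] [ 0.67018062 -0.06022333 -0.32946715]
```

View pics/w1.png

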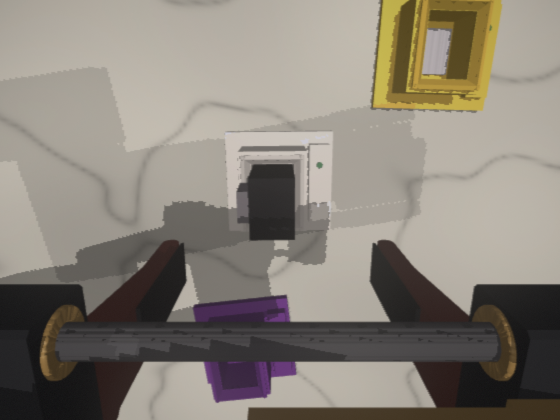

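Wrist view: the pack's top face spans about (249..296, 178..239), nearly square to the image. The tab is at its left (243,200), the charger foot's top edge runs (225,131) to (333,131), and the yellow (435,50) and purple (240,340) look-alikes stay clear. Next I measure the edges.

```bash
python3 - <<'E'
from h import *
z=np.load('w1.npz');c=(z['K'],z['R'],z['t']);im=cv2.imread('pics/w1.png');g=cv2.cvtColor(im,cv2.COLOR_BGR2GRAY).astype(float)
print('cam',-c[1].T@c[2])
for v in (185,195,205,215,225,235): print(v,g[v,232:304:1].astype(int).tolist() if v in(195,) else '', 
  [int(x) for x in np.argsort(-abs(np.diff(g[v,230:310])))[:6]+230])
for u in (258,270,285): print(u,g[158:250,u].astype(int).tolist())
P=np.array([onz(c,*p,107.2) for p in [(249,178),(296,178),(296,239),(249,239)]]);print(P.round(1),P.mean(0))
e=np.roll(P,-1,0)-P;print(np.linalg.norm(e,axis=1),np.degrees(np.arctan2(e[:,1],e[:,0])))
F=np.array([onz(c,*p,0) for p in [(225,131),(333,131)]]);print(F.round(1),np.linalg.norm(F[1]-F[0]))
E
```

```text
cam [459.46643139 256.92233367 384.71808909]
185  [238, 294, 307, 237, 308, 239]
195 [192, 193, 192, 188, 140, 110, 106, 106, 107, 106, 106, 107, 106, 107, 104, 82, 58, 48, 47, 48, 48, 48, 47, 47, 47, 47, 48, 46, 47, 46, 48, 47, 47, 48, 47, 47, 47, 47, 47, 48, 48, 47, 48, 48, 48, 47, 48, 49, 48, 48, 48, 49, 49, 49, 49, 48, 48, 49, 50, 50, 49, 52, 72, 118, 132, 134, 133, 136, 159, 174, 179, 182] [235, 294, 308, 306, 236, 247]
205  [294, 236, 235, 247, 302, 293]
215  [294, 247, 248, 293, 295, 236]
225  [294, 248, 249, 293, 295, 299]
235  [294, 248, 249, 293, 295, 250]
258 [183, 168, 132, 126, 126, 121, 80, 50, 45, 45, 45, 44, 44, 45, 44, 44, 43, 43, 43, 43, 47, 50, 50, 51, 50, 50, 50, 50, 48, 49, 48, 49, 48, 47, 48, 48, 48, 48, 45, 47, 47, 47, 47, 46, 46, 46, 46, 46, 45, 45, 45, 44, 45, 44, 44, 44, 44, 44, 43, 42, 39, 39, 38, 38, 38, 39, 39, 39, 39, 38, 37, 38, 37, 38, 38, 38, 37, 39, 38, 38, 38, 47, 91, 117, 120, 119, 120, 119, 120, 119, 119, 120]
270 [181, 156, 130, 126, 128, 135, 69, 45, 45, 45, 46, 45, 44, 44, 44, 43, 43, 44, 43, 44, 46, 49, 50, 50, 51, 50, 49, 49, 50, 50, 49, 50, 
[... 233 characters left out ...]
 120, 120, 120]
285 [182, 157, 130, 126, 128, 135, 70, 46, 46, 46, 45, 46, 45, 46, 45, 45, 44, 44, 44, 45, 50, 51, 52, 51, 51, 52, 51, 51, 51, 51, 49, 51, 51, 49, 48, 48, 50, 49, 49, 48, 48, 48, 47, 47, 47, 48, 47, 48, 47, 46, 46, 46, 47, 47, 46, 45, 47, 45, 44, 44, 41, 40, 40, 39, 40, 40, 40, 41, 40, 45, 45, 43, 41, 41, 39, 40, 41, 40, 41, 40, 41, 63, 139, 174, 179, 179, 180, 179, 179, 178, 179, 173]
[[448.4 197.3 107.2]
 [483.4 204.  107.2]
 [493.3 155.6 107.2]
 [456.5 148.6 107.2]] [470.40080265 176.34858539 107.2       ]
[35.70253402 49.38560986 37.37972202 49.39670538] [  10.74675572  -78.50566076 -169.24634606   99.54867439]
[[412.  217.7   0. ]
 [520.  238.2   0. ]] 109.92735821938872
```

Pack centre is (470.4,176.3), with a top of 36×49 mm and yaw of 10.7°. The foot edge independently gives (469.7,175.8). The tool yaw of 10.9° fits, so I align, go down and close.

>>> servo_tool(
  plan=[
    [[-1,-0.06,-0.24,0,0,0,0],[-1,0,0,-0.98,0,0,0],[-1,0,0,-0.98,0,0,0],[-1,0,0,-0.98,0,0,0],[-1,0,0,0,0,0,0]],
  ],
)

```text
t: 1.87
ee_pos: [464.5, 175.8, 179.0]
orientation: [-1.992, -2.421, 0.017]
ft_force: [-1.1, -0.4, -1.3]
width: 87.7
grasp_force: 0.0
```

>>> servo_tool(
  plan=[
    [[-1,0,0,-0.5,0,0,0],[-1,0,0,-0.48,0,0,0],[-1,0,0,0,0,0,0],[-1,0,0,0,0,0,0]],
  ],
)

```text
t: 2.2
ee_pos: [469.0, 176.9, 146.9]
orientation: [-1.997, -2.425, 0.001]
ft_force: [0.5, -0.1, 0.6]
width: 87.9
grasp_force: 0.0
```

>>> servo_tool(
  plan=[
    [[1,0,0,0,0,0,0],[1,0,0,0,0,0,0],[1,0,0,0,0,0,0],[1,0,0,0,0,0,0],[1,0,0,0,0,0,0]],
  ],
)

```text
t: 2.62
ee_pos: [469.6, 176.4, 146.6]
orientation: [1.999, 2.423, 0.001]
ft_force: [-0.2, -1.3, -0.9]
width: 57.9
grasp_force: 0.0
```

>>> servo_tool(
  plan=[
    [[1,0,0,0,0,0,0],[1,0,0,0,0,0,0],[1,0,0,0,0,0,0]],
  ],
)

```text
t: 2.87
ee_pos: [468.9, 176.2, 145.8]
orientation: [-1.999, -2.423, 0.001]
ft_force: [1.7, -0.6, 3.3]
width: 38.0
grasp_force: 11.1
```

>>> servo_tool(
  plan=[
    [[1,0,0,0,0,0,0],[1,0,0,0,0,0,0],[1,0,0,0,0,0,0],[1,0,0,0,0,0,0]],
  ],
)

```text
t: 3.2
ee_pos: [469.3, 176.3, 145.9]
orientation: [-1.999, -2.423, 0.0]
ft_force: [-2.5, -1.9, 4.2]
width: 37.2
grasp_force: 30.0
```

>>> servo_tool(
  plan=[
    [[1,0,0,0.1,0,0,0],[1,0,0,0.1,0,0,0],[1,0,0,0,0,0,0]],
  ],
)

```text
t: 3.45
ee_pos: [469.2, 176.3, 154.2]
orientation: [-1.999, -2.423, 0.0]
ft_force: [-0.4, 0.7, -3.5]
width: 37.5
grasp_force: 30.0
```

The tab is in (38 mm, 30 N) and the pack is free, weighing about 3.5 N. I lift it and carry it toward the lamp, stopping a bit past it so the camera sees the well.

>>> servo_tool(
  plan=[
    [[1,0,0,0.4,0,0,0],[1,0,0,0.8,0,0,0],[1,0,0,0.9,0,0,0],[1,0,0,0.8,0,0,0],[1,0,0,0,0,0,0]],
  ],
)

```text
t: 3.87
ee_pos: [472.3, 177.4, 275.5]
orientation: [1.996, 2.419, 0.015]
ft_force: [1.0, 1.2, -3.7]
width: 37.6
grasp_force: 30.0
```

>>> servo_tool(
  plan=[
    [[1,0.12,-0.5,0.05,0,0,-0.15],[1,0.2,-0.85,0.1,0,0,-0.24],[1,0.22,-0.92,0.1,0,0,-0.24],[1,0.22,-0.92,0.1,0,0,-0.24],[1,0.22,-0.92,0.1,0,0,-0.24]],
  ],
)

```text
t: 4.28
ee_pos: [508.3, 10.5, 286.9]
orientation: [-2.114, -2.323, 0.001]
ft_force: [1.1, 1.9, -3.0]
width: 37.3
grasp_force: 30.0
```

>>> servo_tool(
  plan=[
    [[1,0.22,-0.92,0.1,0,0,-0.24],[1,0.22,-0.92,0.1,0,0,-0.24],[1,0.22,-0.92,0.1,0,0,-0.24],[1,0.22,-0.92,0.1,0,0,-0.24],[1,0.22,-0.92,0.1,0,0,-0.24]],
  ],
)

```text
t: 4.7
ee_pos: [552.3, -173.9, 306.5]
orientation: [-2.233, -2.208, 0.001]
ft_force: [0.6, 1.1, -2.8]
width: 37.6
grasp_force: 30.0
```

>>> servo_tool(
  plan=[
    [[1,0.22,-0.92,0.05,0,0,-0.24],[1,0.2,-0.85,0,0,0,-0.24],[1,0.12,-0.5,0,0,0,-0.1],[1,0,0,0,0,0,0],[1,0,0,0,0,0,0]],
  ],
)

```text
t: 5.12
ee_pos: [573.7, -263.7, 307.9]
orientation: [-2.289, -2.149, 0.001]
ft_force: [-0.4, 0.3, -3.4]
width: 37.4
grasp_force: 30.0
```

```bash
python3 - <<'E'
from h import *
c,im=shot('wrist','w2.png');np.savez('w2.npz',K=c[0],R=c[1],t=c[2])
o=readout.get_obs();print(o['t'],o['ee_pos'],R.from_rotvec(o['orientation']).as_matrix().round(4),o['ft_force'],o['width'])
E
```

```text
5.1667 [ 573.47713003 -262.63360258  308.1263602 ] [[ 0.0617  0.9981 -0.0021]
 [ 0.9981 -0.0616  0.0014]
 [ 0.0013 -0.0022 -1.    ]] [-0.24803077  0.17772422 -3.74339556] 37.55343955014794
```

View pics/w2.png

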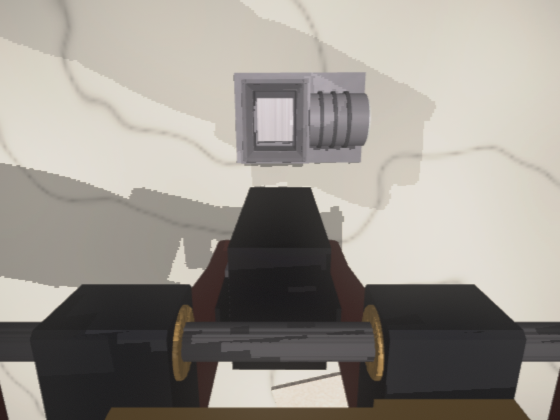

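The wrist view shows the lamp with its well around (275,118), foot corners near (236,73) and (237,164), and the barrel to the right. The held pack hangs straight, its bottom edge at (251,188) to (314,188). I enlarge this to read the well's edges.

```bash
python3 - <<'E'
import cv2
a=cv2.imread('pics/w2.png')[62:202,225:375]
cv2.imwrite('pics/crop2.png',cv2.convertScaleAbs(cv2.resize(a,None,fx=4.2857,fy=4.2857,interpolation=cv2.INTER_CUBIC)[:600],alpha=1.3))
E
```

```text
(no output)
```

View pics/crop2.png

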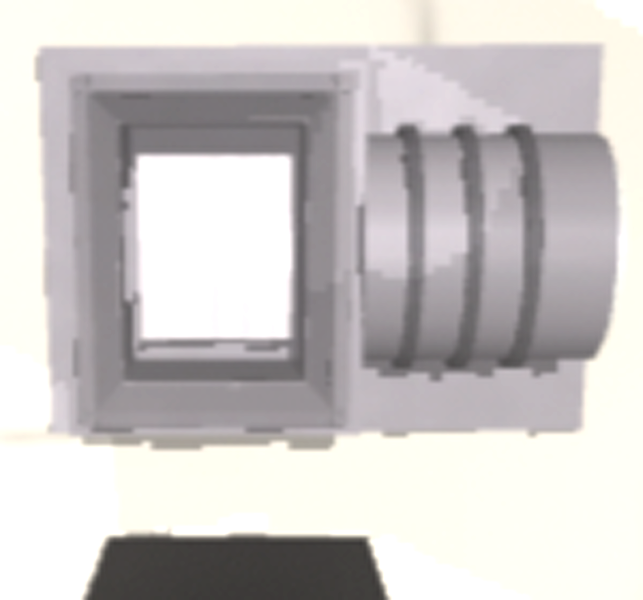

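```bash
python3 - <<'E'
from h import *
z=np.load('w2.npz');c=(z['K'],z['R'],z['t'])
px=lambda p:[225+(p[0]+.5)/4.2857-.5,62+(p[1]+.5)/4.2857-.5]
def rep(n,pts,h):
    P=np.array([onz(c,*px(p),h) for p in pts]);e=np.roll(P,-1,0)-P
    print(n,P[:,:2].round(1).tolist(),'mean',P.mean(0).round(1),'len',np.linalg.norm(e,axis=1).round(1),'ang',np.degrees(np.arctan2(e[:,1],e[:,0])).round(1))
rep('mouth',[(123,124),(307,124),(304,380),(127,380)],50)
rep('rim',[(88,92),(338,90),(334,428),(95,430)],58)
rep('foot',[(40,48),(603,45),(580,430),(50,432)],4)
rep('packbot',[(107,538),(370,538)],174.5)
print(-c[1].T@c[2])
E
```

```text
mouth [[557.5, -179.8], [595.0, -182.2], [591.8, -234.2], [554.2, -231.8]] mean [ 574.6 -207.    50. ] len [37.6 52.1 37.7 52.1] ang [ -3.6 -93.6 176.4  86.3]
rim [[551.6, -173.5], [601.1, -176.3], [597.3, -243.6], [547.2, -240.8]] mean [ 574.3 -208.6   58. ] len [49.6 67.4 50.1 67.4] ang [ -3.2 -93.3 176.9  86.3]
foot [[537.0, -160.6], [665.6, -168.1], [660.0, -256.5], [531.1, -248.9]] mean [ 598.4 -208.5    4. ] len [128.8  88.6 129.2  88.5] ang [ -3.3 -93.6 176.6  86.2]
packbot [[558.8, -238.2], [595.2, -240.4]] mean [ 577.  -239.3  174.5] len [36.5 36.5] ang [ -3.6 176.4]
[ 579.03256842 -190.06080414  390.21012631]
```

The mouth centre is (574.6,-207.0) at 38×52 mm, and the foot gives (574.4,-207.0), so they agree. Yaw is -3.5°, matching the tool. The pack is at about (575.1,-263.5). I move over the well and hover just above the slopes.

>>> servo_tool(
  plan=[
    [[1,0,0.7,0,0,0,0],[1,-0.01,0.71,0,0,0,0],[1,0,0,-0.5,0,0,0],[1,0,0,-0.8,0,0,0],[1,0,0,-0.8,0,0,0]],
  ],
)

```text
t: 5.58
ee_pos: [574.1, -204.4, 225.9]
orientation: [2.283, 2.154, 0.002]
ft_force: [0.5, -0.8, -3.8]
width: 37.5
grasp_force: 30.0
```

>>> servo_tool(
  plan=[
    [[1,0,0,-0.5,0,0,0],[1,0,0,-0.15,0,0,0],[1,0,0,0,0,0,0],[1,0,0,0,0,0,0],[1,0,0,0,0,0,0]],
  ],
)

```text
t: 6.0
ee_pos: [574.7, -206.4, 201.5]
orientation: [2.286, 2.152, 0.002]
ft_force: [-0.5, 0.2, -3.1]
width: 37.4
grasp_force: 30.0
```

```bash
python3 - <<'E'
from h import *
o=readout.get_obs();print(o['t'],o['ee_pos'],o['ft_force'],o['width'],R.from_rotvec(o['orientation']).as_matrix()[:,1:].round(4).tolist())
P=[]
for n in('wrist','scene','side'):
    c,im=shot(n,n+'3.png');np.savez(n+'3.npz',K=c[0],R=c[1],t=c[2]);q=proj(c,[574.6,-207,60]).astype(int);w=(110,75)if n=='wrist' else(33,33);print(n,q)
    im=im[:,:,::-1];y0=max(0,q[1]-w[1]);x0=max(0,q[0]-w[0]);k=im[y0:q[1]+w[1],x0:q[0]+w[0]];print(x0,y0,k.shape)
    P.append(cv2.resize(k,(400,int(400*k.shape[0]/k.shape[1])),interpolation=cv2.INTER_CUBIC)[:300] if n=='wrist' else cv2.resize(k,(300,300),interpolation=cv2.INTER_CUBIC))
m=np.zeros((600,700,3),np.uint8);m[:P[0].shape[0],:400]=P[0];m[:300,400:]=P[1];m[300:,400:]=P[2];cv2.imwrite('pics/crop3.png',m)
E
```

```text
6.0 [ 574.68843271 -206.37720064  201.51339064] [-0.46080086  0.18796057 -3.12735848] 37.36934703238924 [[0.9982, 0.0025], [-0.0604, -0.0009], [0.0026, -1.0]]
wrist [276 222]
166 147 (150, 220, 3)
scene [233 187]
200 154 (66, 66, 3)
side [318 268]
285 235 (66, 66, 3)
```

View pics/crop3.png

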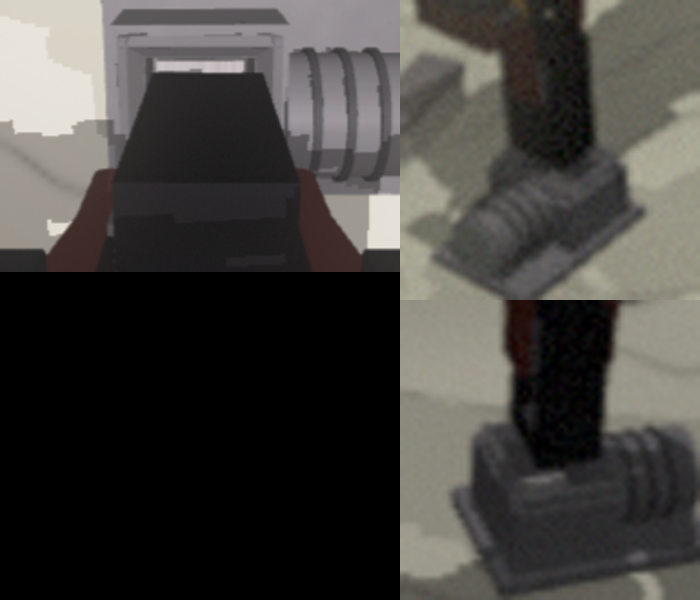

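```bash
python3 - <<'E'
from h import *
z=np.load('wrist3.npz');c=(z['K'],z['R'],z['t']);im=cv2.imread('pics/wrist3.png');g=cv2.cvtColor(im,cv2.COLOR_BGR2GRAY).astype(int)
px=lambda p:[166+(p[0]+.5)/1.818-.5,147+(p[1]+.5)/1.818-.5]
for p,h in [((152,73),67.9),((264,73),67.9),((115,182),162.9),((300,182),162.9),((119,38),58),((286,38),58),((150,60),50),((257,60),50)]:
    print(px(p),onz(c,*px(p),h).round(1))
print(g[176:194,270:310:10].T.tolist());print(g[190,225:330].tolist()); print(g[176,225:330].tolist())
E
```

```text
[249.38338833883387, 186.92904290429044] [ 560.2 -181.    67.9]
[310.9895489548955, 186.92904290429044] [ 596.8 -183.2   67.9]
[229.03135313531354, 246.88503850385038] [ 559.9 -180.6  162.9]
[330.79152915291525, 246.88503850385038] [ 595.3 -182.7  162.9]
[231.23157315731572, 167.6771177117712] [ 549.2 -170.5   58. ]
[323.0907590759076, 167.6771177117712] [ 605.4 -173.9   58. ]
[248.28327832783276, 179.77832783278328] [ 558.3 -180.3   50. ]
[307.1391639163916, 179.77832783278328] [ 595.9 -182.6   50. ]
[[95, 97, 105, 97, 132, 188, 195, 194, 190, 153, 121, 61, 42, 41, 42, 42, 41, 41], [95, 96, 104, 98, 135, 192, 199, 199, 199, 198, 189, 87, 42, 41, 39, 39, 39, 39], [93, 95, 105, 106, 132, 186, 193, 192, 192, 192, 183, 85, 42, 40, 39, 39, 39, 39], [94, 96, 115, 102, 115, 132, 134, 134, 134, 130, 105, 55, 40, 40, 40, 40, 38, 38]]
[147, 146, 146, 146, 143, 121, 124, 128, 128, 128, 125, 115, 110, 110, 109, 109, 109, 109, 109, 109, 112, 91, 76, 61, 49, 46, 46, 46, 45, 45, 45, 44, 44, 44, 44, 44, 44, 42, 42, 42, 43, 42, 42, 42, 43, 42, 41, 40, 41, 41, 40, 41, 40, 41, 40, 39, 41, 40, 40, 40, 40, 40, 40, 38, 39, 39, 40, 40, 39, 39, 39, 39, 40, 40, 39, 40, 39, 40, 40, 40, 40, 39, 40, 39, 40, 43, 63, 93, 101, 100, 105, 121, 129, 129, 129, 130, 140, 145, 145, 138, 129, 126, 125, 125, 126]
[146, 147, 147, 147, 146, 138, 131, 131, 130, 129, 120, 113, 111, 111, 110, 109, 106, 102, 99, 97, 98, 97, 97, 97, 97, 97, 96, 97, 96, 96, 96, 96, 96, 96, 96, 95, 95, 95, 95, 95, 95, 95, 95, 94, 95, 95, 95, 96, 95, 95, 95, 95, 95, 95, 95, 95, 95, 95, 94, 95, 95, 95, 94, 94, 94, 93, 94, 94, 95, 94, 94, 94, 94, 94, 94, 94, 93, 95, 94, 94, 94, 94, 94, 95, 97, 100, 102, 102, 103, 103, 105, 118, 127, 130, 131, 132, 137, 144, 146, 135, 109, 95, 86, 85, 85]
```

In the same view the pack sits about 0.9 mm to +x and 0.7 mm to +y of the well's centre. I trim that and enter in small steps, watching the force.

>>> servo_tool(
  plan=[
    [[1,-0.02,-0.02,0,0,0,0],[1,0,0,-0.1,0,0,0],[1,0,0,-0.1,0,0,0],[1,0,0,-0.1,0,0,0],[1,0,0,-0.05,0,0,0]],
  ],
)

```text
t: 6.57
ee_pos: [572.6, -207.2, 185.0]
orientation: [-2.287, -2.152, 0.001]
ft_force: [-0.2, -0.5, -3.9]
width: 37.0
grasp_force: 30.0
```

>>> servo_tool(
  plan=[
    [[1,0,0,-0.1,0,0,0],[1,0,0,-0.1,0,0,0],[1,0,0,0,0,0,0]],
  ],
)

```text
t: 6.82
ee_pos: [572.5, -207.1, 176.8]
orientation: [-2.287, -2.152, 0.001]
ft_force: [0.0, -0.3, -3.3]
width: 36.9
grasp_force: 30.0
```

It is entering with no side force. I continue.

>>> servo_tool(
  plan=[
    [[1,0,0,-0.1,0,0,0],[1,0,0,-0.1,0,0,0],[1,0,0,-0.05,0,0,0],[1,0,0,0,0,0,0]],
  ],
)

```text
t: 7.15
ee_pos: [572.6, -207.1, 167.2]
orientation: [-2.287, -2.152, 0.001]
ft_force: [-0.4, 0.4, -3.3]
width: 37.2
grasp_force: 30.0
```

>>> servo_tool(
  plan=[
    [[1,0,0,-0.05,0,0,0],[1,0,0,-0.05,0,0,0],[1,0,0,0,0,0,0]],
  ],
)

```text
t: 7.4
ee_pos: [572.8, -207.2, 163.6]
orientation: [-2.288, -2.153, 0.0]
ft_force: [1.2, 0.2, -3.1]
width: 37.1
grasp_force: 30.0
```

>>> servo_tool(
  plan=[
    [[1,0,0,-0.04,0,0,0],[1,0,0,-0.04,0,0,0],[1,0,0,0,0,0,0]],
  ],
)

```text
t: 7.65
ee_pos: [572.8, -207.2, 160.4]
orientation: [-2.288, -2.153, 0.0]
ft_force: [-0.1, 0.1, -3.7]
width: 37.3
grasp_force: 30.0
```

>>> servo_tool(
  plan=[
    [[1,0,0,-0.04,0,0,0],[1,0,0,0,0,0,0]],
  ],
)

```text
t: 7.82
ee_pos: [572.9, -207.2, 158.8]
orientation: [-2.288, -2.153, 0.0]
ft_force: [0.6, 0.6, -3.8]
width: 37.5
grasp_force: 30.0
```

>>> servo_tool(
  plan=[
    [[1,0,0,-0.04,0,0,0],[1,0,0,0,0,0,0]],
  ],
)

```text
t: 7.98
ee_pos: [573.1, -207.3, 157.7]
orientation: [2.288, 2.153, 0.0]
ft_force: [-0.6, 0.3, 1.2]
width: 37.4
grasp_force: 30.0
```

The plate has been touched, with force up about 5 N at TCP z≈157.7. I now go on in 1 mm steps.

>>> servo_tool(
  plan=[
    [[1,0,0,-0.025,0,0,0],[1,0,0,0,0,0,0]],
  ],
)

```text
t: 8.15
ee_pos: [573.2, -207.3, 156.8]
orientation: [2.288, 2.152, 0.0]
ft_force: [0.0, -0.2, 2.7]
width: 37.4
grasp_force: 30.0
```

>>> servo_tool(
  plan=[
    [[1,0,0,-0.025,0,0,0],[1,0,0,0,0,0,0]],
  ],
)

```text
t: 8.32
ee_pos: [573.2, -207.3, 155.8]
orientation: [2.288, 2.152, 0.001]
ft_force: [-0.2, 0.7, 2.9]
width: 37.6
grasp_force: 30.0
```

>>> servo_tool(
  plan=[
    [[1,0,0,-0.025,0,0,0],[1,0,0,0,0,0,0]],
  ],
)

```text
t: 8.48
ee_pos: [573.2, -207.3, 154.7]
orientation: [2.288, 2.152, 0.001]
ft_force: [-0.6, -0.0, 4.1]
width: 37.6
grasp_force: 30.0
```

>>> servo_tool(
  plan=[
    [[1,0,0,-0.02,0,0,0],[1,0,0,0,0,0,0]],
  ],
)

```text
t: 8.65
ee_pos: [573.2, -207.3, 153.9]
orientation: [2.288, 2.152, 0.001]
ft_force: [0.4, 0.4, 4.8]
width: 37.4
grasp_force: 30.0
```

>>> servo_tool(
  plan=[
    [[1,0,0,-0.02,0,0,0],[1,0,0,0,0,0,0]],
  ],
)

```text
t: 8.82
ee_pos: [573.3, -207.4, 153.1]
orientation: [2.288, 2.152, 0.001]
ft_force: [-0.3, 0.9, 5.3]
width: 37.5
grasp_force: 30.0
```

>>> servo_tool(
  plan=[
    [[1,0,0,-0.02,0,0,0],[1,0,0,0,0,0,0]],
  ],
)

```text
t: 8.98
ee_pos: [573.3, -207.3, 152.4]
orientation: [2.287, 2.152, 0.001]
ft_force: [-0.2, 0.4, 5.9]
width: 37.3
grasp_force: 30.0
```

>>> servo_tool(
  plan=[
    [[1,0,0,-0.015,0,0,0],[1,0,0,0,0,0,0]],
  ],
)

```text
t: 9.15
ee_pos: [573.3, -207.4, 152.0]
orientation: [2.288, 2.152, 0.0]
ft_force: [-1.0, 0.1, 6.5]
width: 37.4
grasp_force: 30.0
```

>>> servo_tool(
  plan=[
    [[1,0,0,-0.015,0,0,0],[1,0,0,0,0,0,0]],
  ],
)

```text
t: 9.32
ee_pos: [573.4, -207.4, 151.9]
orientation: [2.287, 2.152, 0.001]
ft_force: [-1.0, 1.1, 9.9]
width: 37.7
grasp_force: 30.0
```

>>> servo_tool(
  plan=[
    [[1,0,0,-0.015,0,0,0],[1,0,0,0,0,0,0]],
  ],
)

```text
t: 9.48
ee_pos: [573.5, -207.4, 151.8]
orientation: [2.287, 2.152, 0.001]
ft_force: [-3.6, 1.5, 16.2]
width: 37.7
grasp_force: 30.0
```

The plate has bottomed (16 N, TCP z 151.8). I ease up about 0.5 mm and release, so the hook springs out under the lip.

>>> servo_tool(
  plan=[
    [[1,0,0,0.015,0,0,0],[-0.36,0,0,0,0,0,0],[-0.36,0,0,0,0,0,0],[-0.36,0,0,0,0,0,0],[-0.36,0,0,0,0,0,0]],
  ],
)

```text
t: 9.9
ee_pos: [572.9, -207.2, 150.5]
orientation: [-2.288, -2.153, -0.0]
ft_force: [-0.2, -0.0, 0.9]
width: 58.7
grasp_force: 0.0
```

>>> servo_tool(
  plan=[
    [[-0.36,0,0,0,0,0,0],[-0.36,0,0,0.2,0,0,0],[-0.36,0,0,0.9,0,0,0],[-0.36,0,0,0.9,0,0,0],[-0.36,0,0,0.9,0,0,0]],
  ],
)

```text
t: 10.32
ee_pos: [572.6, -207.1, 268.2]
orientation: [-2.287, -2.152, 0.001]
ft_force: [-0.2, -0.5, -0.1]
width: 59.5
grasp_force: 0.0
```

>>> servo_tool(
  plan=[
    [[-1,0,-0.4,0.9,0,0,0],[-1,0,-0.4,0.5,0,0,0],[-1,0,0,0,0,0,0],[-1,0,0,0,0,0,0]],
  ],
)

```text
t: 10.65
ee_pos: [573.3, -239.9, 324.6]
orientation: [2.287, 2.149, 0.002]
ft_force: [-0.4, -0.5, -0.6]
width: 82.9
grasp_force: 0.0
```

```bash
python3 - <<'E'
from h import *
o=readout.get_obs();print(o['t'],o['ee_pos'],o['ft_force'],o['width'])
P=[]
for n in('wrist','side','scene'):
    c,im=shot(n,n+'4.png');np.savez(n+'4.npz',K=c[0],R=c[1],t=c[2]);q=proj(c,[574.6,-207,70]).astype(int);w=100 if n=='wrist' else 33
    y0=max(0,q[1]-w);x0=max(0,q[0]-w);k=im[y0:q[1]+w,x0:q[0]+w,::-1];print(n,x0,y0,k.shape)
    P.append(cv2.resize(k,(400 if n=='wrist' else 300,)*2,interpolation=cv2.INTER_CUBIC))
m=np.zeros((600,700,3),np.uint8);m[:400,:400]=P[0];m[:300,400:]=P[1];m[300:,400:]=P[2];cv2.imwrite('pics/crop4.png',m)
E
```

```text
10.65 [ 573.25147746 -239.88344958  324.57746228] [-0.40380216 -0.53934373 -0.56301355] 82.94077786277812
wrist 175 47 (200, 200, 3)
side 285 232 (66, 66, 3)
scene 200 151 (66, 66, 3)
```

View pics/crop4.png

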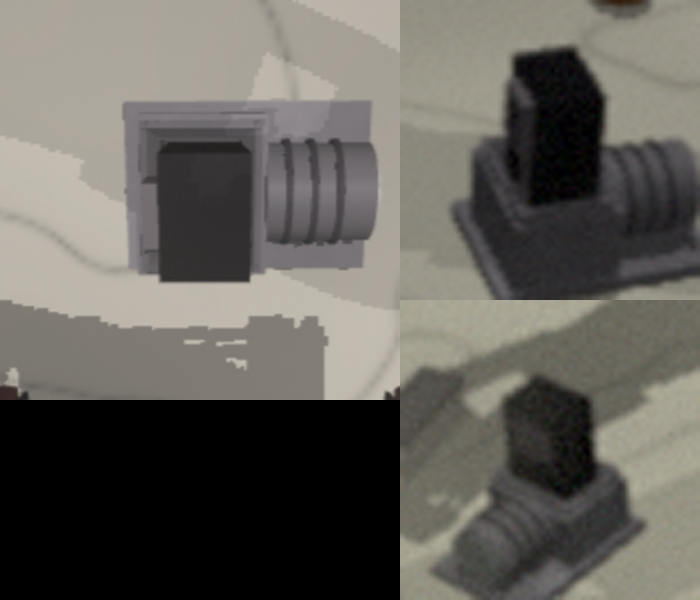

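The pack stands upright in the lamp with the tab on the -x side (wrist crop (150,210), side crop (520,400)), and the pad looks sprung out. To check the latch I press gently on the top with closed fingers. Latched, the top should be at z≈115, so contact should come near TCP z 195.

>>> servo_tool(
  plan=[
    [[1,0.02,0.82,0,0,0,0],[1,0,0,-0.8,0,0,0],[1,0,0,-0.8,0,0,0],[1,0,0,-0.6,0,0,0],[1,0,0,-0.2,0,0,0]],
  ],
)

```text
t: 11.22
ee_pos: [571.1, -204.6, 221.5]
orientation: [-2.281, -2.148, 0.006]
ft_force: [-0.8, -0.4, -0.6]
width: 57.9
grasp_force: 0.0
```

>>> servo_tool(
  plan=[
    [[1,0,0,0,0,0,0],[1,0,0,0,0,0,0],[1,0,0,0,0,0,0],[1,0,0,0,0,0,0],[1,0,0,0,0,0,0]],
  ],
)

```text
t: 11.63
ee_pos: [574.4, -206.8, 228.3]
orientation: [2.287, 2.151, 0.002]
ft_force: [0.3, 0.1, 0.5]
width: 24.9
grasp_force: 0.0
```

>>> servo_tool(
  plan=[
    [[1,0,0,-0.25,0,0,0],[1,0,0,-0.25,0,0,0],[1,0,0,0,0,0,0],[1,0,0,0,0,0,0]],
  ],
)

```text
t: 11.97
ee_pos: [573.1, -206.3, 205.7]
orientation: [-2.287, -2.151, 0.001]
ft_force: [0.7, 0.5, -0.3]
width: 0.6
grasp_force: 0.0
```

>>> servo_tool(
  plan=[
    [[1,0,0,-0.1,0,0,0],[1,0,0,-0.05,0,0,0],[1,0,0,0,0,0,0],[1,0,0,0,0,0,0]],
  ],
)

```text
t: 12.3
ee_pos: [573.8, -206.5, 200.8]
orientation: [-2.288, -2.153, 0.0]
ft_force: [-0.3, -0.4, -0.6]
width: 0.6
grasp_force: 0.0
```

>>> servo_tool(
  plan=[
    [[1,0,0,-0.04,0,0,0],[1,0,0,-0.04,0,0,0],[1,0,0,0,0,0,0]],
  ],
)

```text
t: 12.55
ee_pos: [573.9, -206.6, 198.0]
orientation: [2.288, 2.152, 0.0]
ft_force: [-0.2, -0.4, 2.1]
width: 0.7
grasp_force: 1.2
```

>>> servo_tool(
  plan=[
    [[1,0,0,-0.015,0,0,0],[1,0,0,0,0,0,0]],
  ],
)

```text
t: 12.72
ee_pos: [574.0, -206.6, 197.6]
orientation: [2.288, 2.152, 0.001]
ft_force: [-0.5, 0.2, 4.6]
width: 0.7
grasp_force: 2.3
```

>>> servo_tool(
  plan=[
    [[1,0,0,-0.015,0,0,0],[1,0,0,0,0,0,0]],
  ],
)

```text
t: 12.88
ee_pos: [574.0, -206.6, 197.0]
orientation: [2.288, 2.152, 0.0]
ft_force: [-2.3, 0.4, 5.7]
width: 0.4
grasp_force: 2.7
```

>>> servo_tool(
  plan=[
    [[1,0,0,-0.015,0,0,0],[1,0,0,0,0,0,0]],
  ],
)

```text
t: 13.05
ee_pos: [574.1, -206.6, 196.4]
orientation: [2.287, 2.152, 0.001]
ft_force: [0.2, 0.4, 4.6]
width: 0.7
grasp_force: 2.4
```

>>> servo_tool(
  plan=[
    [[1,0,0,-0.015,0,0,0],[1,0,0,0,0,0,0]],
  ],
)

```text
t: 13.22
ee_pos: [574.1, -206.6, 195.7]
orientation: [2.287, 2.152, 0.001]
ft_force: [-0.3, 0.2, 4.9]
width: 0.8
grasp_force: 2.8
```

>>> servo_tool(
  plan=[
    [[1,0,0,-0.015,0,0,0],[1,0,0,0,0,0,0]],
  ],
)

```text
t: 13.38
ee_pos: [574.1, -206.6, 195.2]
orientation: [2.287, 2.152, 0.001]
ft_force: [-0.7, 0.3, 6.2]
width: 0.0
grasp_force: 3.0
```

>>> servo_tool(
  plan=[
    [[1,0,0,-0.015,0,0,0],[1,0,0,0,0,0,0]],
  ],
)

```text
t: 13.55
ee_pos: [574.2, -206.6, 194.7]
orientation: [2.287, 2.152, 0.001]
ft_force: [0.0, 0.2, 6.2]
width: 0.4
grasp_force: 3.3
```

The pack has travelled over 3 mm on the plate spring alone, so it had risen before the hook sprang out and is not latched yet. I continue pressing until it snaps.

>>> servo_tool(
  plan=[
    [[1,0,0,-0.015,0,0,0],[1,0,0,0,0,0,0]],
  ],
)

```text
t: 13.72
ee_pos: [574.2, -206.6, 194.4]
orientation: [2.287, 2.152, 0.001]
ft_force: [-0.7, 0.8, 9.0]
width: 0.2
grasp_force: 4.4
```

>>> servo_tool(
  plan=[
    [[1,0,0,-0.015,0,0,0],[1,0,0,0,0,0,0]],
  ],
)

```text
t: 13.88
ee_pos: [574.3, -206.7, 194.3]
orientation: [2.287, 2.152, 0.001]
ft_force: [-2.0, 0.5, 13.1]
width: 0.2
grasp_force: 6.4
```

>>> servo_tool(
  plan=[
    [[1,0,0,-0.015,0,0,0],[1,0,0,0,0,0,0]],
  ],
)

```text
t: 14.05
ee_pos: [574.4, -206.7, 194.3]
orientation: [2.287, 2.151, 0.001]
ft_force: [-4.0, 0.6, 17.0]
width: 0.5
grasp_force: 8.5
```

This is a hard stop at 194.3. The dip from 5.7 to 4.6 N near 196.7 may have been the snap. To check, I back off and feel where the top is now: about 195.8 if latched, 198 if not.

>>> servo_tool(
  plan=[
    [[1,0,0,0.1,0,0,0],[1,0,0,0.1,0,0,0],[1,0,0,0,0,0,0],[1,0,0,0,0,0,0]],
  ],
)

```text
t: 14.38
ee_pos: [573.6, -206.4, 200.1]
orientation: [-2.288, -2.153, 0.0]
ft_force: [0.0, 0.2, 0.6]
width: 0.5
grasp_force: 0.0
```

>>> servo_tool(
  plan=[
    [[1,0,0,-0.05,0,0,0],[1,0,0,-0.035,0,0,0],[1,0,0,0,0,0,0],[1,0,0,0,0,0,0]],
  ],
)

```text
t: 14.72
ee_pos: [573.7, -206.4, 196.6]
orientation: [-2.288, -2.153, 0.0]
ft_force: [0.4, 0.7, 0.8]
width: 0.7
grasp_force: 0.5
```

>>> servo_tool(
  plan=[
    [[1,0,0,-0.025,0,0,0],[1,0,0,0,0,0,0],[1,0,0,0,0,0,0]],
  ],
)

```text
t: 14.97
ee_pos: [573.9, -206.5, 196.2]
orientation: [2.288, 2.152, 0.0]
ft_force: [-0.3, 0.6, 6.2]
width: 0.6
grasp_force: 2.6
```

>>> servo_tool(
  plan=[
    [[1,0,0,-0.025,0,0,0],[1,0,0,0,0,0,0],[1,0,0,0,0,0,0]],
  ],
)

```text
t: 15.22
ee_pos: [574.0, -206.5, 195.3]
orientation: [2.288, 2.152, 0.001]
ft_force: [-0.0, 0.6, 6.5]
width: 0.4
grasp_force: 2.9
```

Contact now starts at about 196.4, immediately at the plate preload of 6 N, and the pack no longer rises to 198 or more. The lip is holding it, so it is latched. I retreat and take a final look.

>>> servo_tool(
  plan=[
    [[1,0,0,0.3,0,0,0],[1,0,0,0.9,0,0,0],[-1,0,0,0.9,0,0,0],[-1,0,-0.4,0.9,0,0,0],[-1,0,-0.4,0.2,0,0,0]],
  ],
)

```text
t: 15.63
ee_pos: [575.7, -239.1, 329.7]
orientation: [2.281, 2.149, 0.005]
ft_force: [1.2, 0.2, -0.2]
width: 16.7
grasp_force: 0.0
```

>>> servo_tool(
  plan=[
    [[-1,0,0,0,0,0,0],[-1,0,0,0,0,0,0],[-1,0,0,0,0,0,0],[-1,0,0,0,0,0,0],[-1,0,0,0,0,0,0]],
  ],
)

```text
t: 16.05
ee_pos: [573.2, -237.7, 321.2]
orientation: [-2.285, -2.151, 0.002]
ft_force: [-0.4, 0.3, -0.6]
width: 50.1
grasp_force: 0.0
```

```bash
python3 - <<'E'
from h import *
o=readout.get_obs();print(o['t'],o['ee_pos'],o['ft_force'],o['width'])
P=[]
for n in('wrist','side','scene'):
    c,im=shot(n,n+'5.png');q=proj(c,[574.6,-207,70]).astype(int);w=70 if n=='wrist' else 33
    y0=max(0,q[1]-w);x0=max(0,q[0]-w);k=im[y0:q[1]+w,x0:q[0]+w,::-1];print(n,x0,y0,k.shape)
    P.append(cv2.resize(k,(400 if n=='wrist' else 300,)*2,interpolation=cv2.INTER_CUBIC))
m=np.zeros((600,700,3),np.uint8);m[:400,:400]=P[0];m[:300,400:]=P[1];m[300:,400:]=P[2];cv2.imwrite('pics/crop5.png',m)
for n in('side','scene'):
    d=cv2.absdiff(cv2.imread(f'pics/{n}0.png'),cv2.imread(f'pics/{n}5.png')).max(2)
    for nm,(x,y) in {'stain':(265,248) if n=='scene' else (334,222),'beaker':(435,247) if n=='scene' else (217,172),'box':(203,177) if n=='scene' else (333,326)}.items(): print(n,nm,d[y-8:y+8,x-8:x+8].mean().round(1))
E
```

```text
16.05 [ 573.16465565 -237.68626938  321.21872884] [-0.44700757  0.26714379 -0.55376454] 50.09720084667621
wrist 207 81 (140, 140, 3)
side 285 232 (66, 66, 3)
scene 200 151 (66, 66, 3)
side stain 8.8
side beaker 10.0
side box 20.1
scene stain 7.4
scene beaker 6.1
scene box 16.7
```

View pics/crop5.png

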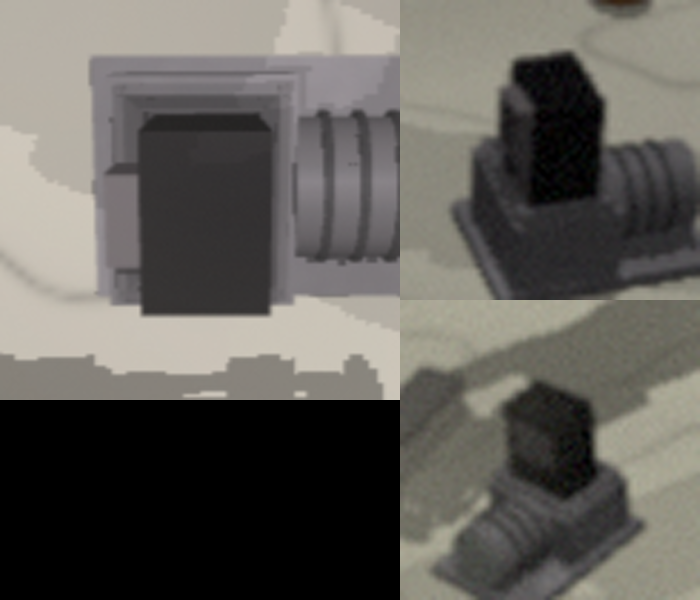

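The final picture shows the pad standing about 10 mm proud of the pack (crop x 105..140), against about 5 mm before the push, and the pack sitting lower. The hook has sprung out under the lip and nothing touches the pack. The slide-box image difference looks like the arm's shadow. I hand in.

```bash
python3 -c "
from h import *
print(close_job())"
```

```text
the job is handed in; nothing more can be done
None
```

The pack is out of the charger and latched upright in the microscope lamp, tab on the -x side and hook sprung out under the catch; the gripper has let go and the job was handed in at about 16 s.

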